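# Pack a freezer block flat into a lunchbox and click the lid shut

## Robot

A 6-joint arm with a two-finger parallel gripper is mounted at the origin on a cart in front of the work surface, level with it; the furniture and walls round the work are solid. World frame = base frame: x ahead of the robot, y to its left, z up, the work surface at z = 0. Lengths are in mm, angles in rad, forces in N, time in s.
With the tool pointing down it reaches from about 300 to 775 mm from the base axis. Payload 14.6 kg.
Tool frame: the origin (TCP) lies where the fingers leave the gripper's body, on its centre line; the fingertips stand 97 mm ahead of it and the grasp point (between the pads) lies ahead of it (grip_depth is the z of the grasp point in the tool frame, in mm); z points along the fingers, y is the line along which they close (so a half turn about z gives the same grasp; the last joint's range is limited). The gripper opens to 94 mm and grips with 3 to 60 N. Pads are 16 mm wide; open, the fingers measure 119 mm over their backs; the gripper's body (75 mm by 177 mm) begins 78 mm behind the grasp point.
Start: joints at [1.232, 0.3, 1.521, -0, 1.321, -0.067], TCP at [147.654, 529.8, 302.646] pointing down, gripper open.
Joint ranges: [-3.03, 3.03], [-0.79, 2.21], [0.23, 2.52], [-1.04, 4.18], [0, 3.07], [-2.55, 2.55]. Speed limits (rad/s): [2.22, 2.22, 2.57, 3.14, 3.14, 3.14].

## Interface

Orientations are given as [roll, pitch, yaw] about the fixed x, y, z axes, in that order (R = Rz(yaw) Ry(pitch) Rx(roll)).
In Python, from cell import read_state, camera, sign_off, regions_of, spot_point, grip_depth gives the robot as it stands. The module is installed in compiled form; this text tells all that it offers.
- The arm moves only by the tool send_rows, never from a script. Its argument "series" is a list of rows, each a list of 3 entries, a list of its own where there are three numbers: the shift along the world's x, y, z in mm, then the turn about the world's z in degrees, then the closure, from -1 (fully open) to 1 (shut), so that 0 is half open. A call has 1 to 12 rows; each row shifts and turns the commanded pose from where the row before left it; what a row does not reach is not made up. A row lasts 1/10 s, in which the tool goes at most 50 mm and 8.59 degrees, less where a joint would pass 70% of its speed; a pose out of reach is approached as far as the arm can. A call is refused whole if a number of a shift passes 50 or a number of a turn 8.59, either way. A call with a gripper value outside its range is refused whole. The fingers move at their own pace and stop on an object; "squeeze" is the grip in N (left out, the last holds). Time passes only in rows, so rows that do not move let the fingers close. It gives the time, the measured TCP pose, the force, the opening and the grip force at its end, in the units of the state.
- read_state(): the state, without advancing time (a new reading comes with each control period).
- camera(name): name is "scene" or "side" or "wrist"; returns a dict with "color" (420x560x3 uint8, blue, green, red), "fx", "fy", "cx", "cy" (pixels), "camera_from_world" (4x4, takes a point from world to camera coordinates). Camera axes: x right, y down, z forward; pixel columns grow to the right and rows downward; lengths in mm; the calibration is good to about 2 mm. A picture is of the moment at which its call begins. There is no depth.
- sign_off(): hands the job in; it is judged then, once.
Trained networks look in a picture, given as the dict that the camera call returned (one of the last four; its "shot" number tells which), for a name from the list of things; names that differ only in an ending like _2 or _b are one class to them, and where a whole thing is asked for, a point or a joint stands for the part that bears it (a point fixed in the world has none). Each returns a list of dicts, best first, with "confidence" (0 to 1); they miss things now and then, are a little off and sometimes report something else, mostly with a low value. They report only what shows in the picture. A call takes as long as a camera call.
- regions_of(thing, picture): "mask" (420x560 bool, what is visible of it).
- spot_point(thing, picture): "point" ([x, y, z] in mm, in the coordinates of the camera as it stood for that picture, good to about 4 mm: a listed point, or the origin of a listed thing).
The state is a dict: "clock": time; "joints": joint angles; "qd": joint speeds; "effort": joint torques, N m; "eef_pos": TCP position; "eef_rot": TCP orientation; "wrist_force": force on the tool from outside, world axes, zero at the start; "moment": the same for the moment, N m; "finger_gap": finger opening in mm; "finger_force": force on a finger pad.
Only numpy, scipy, OpenCV 4.12 (cv2) and the standard library are available. Lean on these libraries where they do the work, as an engineer would, in place of code of your own. Each camera call takes 0.05 s, during which the arm holds its last target. There are 200 camera calls.

## Task

Finish packing the lunch: the white freezer block standing on edge between the carton and the tin belongs lying flat on the bottom of the open lunchbox, between the guide ribs. Lift it out without disturbing its neighbours, lay it flat on the free worktop and let go, then take it again across its flat width and lower it into the lunchbox. Finally swing the lid over and press its front edge down until the spring catch clicks and holds the lid shut, and let go of everything.

Things in the scene. Friction and masses are not known exactly. Their poses are not given: they have to be found in the camera images.
- block_centre (a point): Centre of the white plastic freezer block, a loose slab 0.15 to 0.3 kg. Axes: x through its 30 mm thickness, y along its 120 mm length, z across its 62 mm width. Starts standing on a long edge (z up, centre at 31 mm) between carton and tin, 34 to 48 mm free on each side. On open worktop it falls flat if let go tilted over 26 degrees; flat (x vertical, either face up) its centre is at 15 mm.
- carton: Rectangular tea carton on the worktop, 69 x 133 mm, 66 mm high, loose, before or behind the freezer block and parallel to it; origin at the centre of its underside, y along the 133 mm. A bystander.
- tin: Round printed tin, 57 mm across, 72 mm high, loose, behind or before the freezer block; origin at the centre of its underside. A bystander. The worktop is free between this row and the front edge, which runs square to a line from the robot base 28 degrees (0.494 rad) to the right of straight ahead, 0.36 m from the base axis; the row begins over 0.51 m along that line.
- lunchbox: Grey lunchbox, white lid, fixed; 138 mm deep (x), 176 mm wide (y), tub 56 mm high, walls and floor 3.5 mm. Origin: centre of its underside. x points to the back, where the lid is hinged; the front with the catch looks to -x, roughly to the robot; y is left in that view. A 40 mm high divider at y = -0.035 parts off a right-hand compartment with a small steel cup in it; the rest is the block's bay.
- bay (a point): Centre of the bay on the inner floor (3.5 mm above the worktop); lunchbox axes. The block lies here flat, its length along x. Two ribs on the front wall and two on the back wall, 40 mm high, 14 mm long, stand 33 mm to either side (y): 2 mm play beside the block's ends, flaring to 6 mm at the ribs' tops; 5 mm play at each end in x. Beside the block's middle 27 mm is free on both sides for fingers.
- hinge_line (a point): Middle of the lid's hinge line, which runs along the lunchbox's y: 70 mm behind the lunchbox's centre and 58 mm above the worktop.
- lid_edge (a point): Point to press, moving with the lid: on the lid's outer (upper) face at the middle of its free edge, 124 mm from the hinge line, 15 mm short of the edge, 8 mm off the plane through the hinge; 66 mm above the worktop when shut. The lid is a plate 138 x 176 mm, 8 mm thick; a tongue 52 mm wide and 16 mm long juts from the free edge for the catch.
- lunchbox_lid (a joint): Lid angle, rad: 0 fully down, 1.57 upright, 2.1 fully back; starts at 1.65 to 1.95, leaning back from the robot. Springy hinge: let go below about 1.3 the lid swings open again (about 1 N at its edge) unless caught. The tongue meets the catch at about 0.07; pushing past it takes about 8 to 14 N at the edge; it clicks at about 0.015 and then rests at about 0.01.
- lunchbox_catch (a joint): Spring catch at the middle of the lunchbox's front wall: upright lever with a sloped nose, 42 mm wide, top 76 mm above the worktop, 81 to 92 mm in front of the lunchbox's centre. Rad: 0 at rest; the lid's tongue pushes it outward to about 0.09 and it springs back to 0 when the tongue is past. Nothing else need touch it.

How it is judged:
By the outcome, as a careful person would: the job done as asked, in the order asked, and still so for the second after the job is handed in, with the robot touching nothing.
It also fails if it takes over 64 s, if anything falls off the work surface, if the arm or the gripper's body presses on something with over 40 N, if the wrist force passes 120 N, or if a joint passes its speed limit or range.

## Working session

There is one attempt and no reset: what is moved stays moved. The work goes in short steps, Python scripts to look and compute and a tool call to move; the robot and the scene stay as the last step left them, time stands still between calls to the robot, and variables do not carry over. Pictures are saved under pics/ and viewed, at most 10 in all, crops included, and the job is handed in when it is done.

Besides the shell and the picture viewer there is one more tool, called by a JSON object that holds its "op" and its "data". send_rows: Moves the arm, as the interface text tells. Its arguments: {"type":"object","properties":{"series":{"type":"array"},"squeeze":{"type":"number"}},"required":["series"]}

```bash
mkdir -p pics; cat > h.py <<'E'
import numpy as np, cv2
from cell import *
def w(pt,c):
    T=np.linalg.inv(np.array(c["camera_from_world"])); return (T@np.r_[pt,1])[:3]
def look(cam,things,save=None):
    c=camera(cam)
    if save: cv2.imwrite("pics/"+save,c["color"])
    for t in things:
        try:
            for d in spot_point(t,c)[:2]: print(cam,t,np.round(w(d["point"],c),0),round(d["confidence"],2))
        except Exception as e: print(t,e)
    return c
def mask(t,c): 
    r=regions_of(t,c); return r[0]["mask"] if r else None
def rays(px,c):
    "pixels Nx2 -> origin, dirs in world"
    T=np.linalg.inv(np.array(c["camera_from_world"])); px=np.atleast_2d(px)
    d=np.c_[(px[:,0]-c["cx"])/c["fx"],(px[:,1]-c["cy"])/c["fy"],np.ones(len(px))]@T[:3,:3].T
    return T[:3,3],d
def atz(px,c,z):
    o,d=rays(px,c); return o+d*((z-o[2])/d[:,2])[:,None]
def proj(P,c):
    P=np.atleast_2d(P); q=np.c_[P,np.ones(len(P))]@np.array(c["camera_from_world"]).T
    return np.c_[c["fx"]*q[:,0]/q[:,2]+c["cx"],c["fy"]*q[:,1]/q[:,2]+c["cy"]]
E
python3 - <<'E'
from h import *
s=read_state(); print({k:np.round(v,3).tolist() for k,v in s.items()}); print(grip_depth)
T=["block_centre","carton","tin","lunchbox","bay","hinge_line","lid_edge"]
for c in ["scene","side","wrist"]:
    k=look(c,T,c+"0.png"); print(np.round(np.linalg.inv(np.array(k["camera_from_world"]))[:3,3]))
a=[cv2.imread(f"pics/{n}0.png") for n in ("scene","side","wrist")]
cv2.imwrite("pics/both.png",cv2.resize(np.vstack(a[:2]),None,fx=.714,fy=.714))
E
```

```text
{'clock': 0.0, 'joints': [1.232, 0.3, 1.522, -0.0, 1.321, -0.067], 'qd': [-0.001, -0.0, 0.0, 0.001, 0.001, -0.001], 'effort': [0.001, -53.179, -35.274, 0.071, 0.024, -0.0], 'eef_pos': [147.601, 529.672, 302.077], 'eef_rot': [-3.14, -0.0, 2.87], 'wrist_force': [-0.679, -0.408, 0.237], 'moment': [-0.002, -0.029, 0.003], 'finger_force': 0.0, 'finger_gap': 94.123}
78.39999999999999
scene block_centre [ 677. -161.   28.] 0.84
scene block_centre [ 765. -165.   -2.] 0.45
scene carton [ 582. -152.   -0.] 0.98
scene tin [ 762. -165.    2.] 0.62
scene lunchbox [ 411. -276.    1.] 0.83
scene bay [ 422. -261.    0.] 0.66
scene bay [ 512. -320.  174.] 0.42
scene hinge_line [ 476. -310.   60.] 0.83
scene hinge_line [ 764. -169.   -2.] 0.62
scene lid_edge [ 513. -318.  179.] 0.81
[ 187. -764.  614.]
side block_centre [ 678. -162.   30.] 0.81
side carton [ 583. -150.   -1.] 0.91
side tin [ 767. -167.    1.] 0.82
side lunchbox [ 416. -282.   -1.] 0.62
side lunchbox [ 677. -158.   30.] 0.34
side bay [ 425. -253.    0.] 0.74
side hinge_line [ 475. -307.   61.] 0.64
side lid_edge [ 517. -322.  177.] 0.73
[400. 598. 515.]
[ 76. 550. 386.]
```

View pics/both.png

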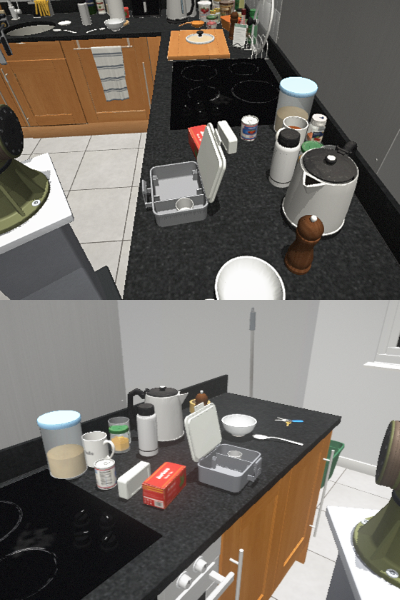

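The scene view shows the block upright between the red carton (~200,140) and the tin (~250,128), with the lunchbox at ~(180,190) and its lid leaning back. In the side view the order is tin, block, carton, box. I'll get the yaws from mask fits.

```bash
cat >> h.py <<'E'
from scipy.optimize import minimize
def boxpts(dx,dy,z0,z1): return np.array([[a*dx/2,b*dy/2,z] for a in(-1,1) for b in(-1,1) for z in(z0,z1)])
def fit(pts,views,p0,excl=()):
    """pose x,y,yaw(deg) best covering masks; views=[(cam,mask,ignoremask)]"""
    def cost(p):
        a=np.deg2rad(p[2]); R=np.array([[np.cos(a),-np.sin(a),0],[np.sin(a),np.cos(a),0],[0,0,1]])
        P=pts@R.T+[p[0],p[1],0]; s=0
        for c,m,ig in views:
            im=np.zeros(m.shape,np.uint8); h=cv2.convexHull((proj(P,c)*16).astype(np.int32))
            cv2.fillConvexPoly(im,h,1,cv2.LINE_8,4); im=(im>0)&~ig
            s+=1-(im&m).sum()/max(1,(im|m).sum())
        return s
    best=min((minimize(cost,[p0[0],p0[1],y],method="Nelder-Mead",options=dict(initial_simplex=[[p0[0],p0[1],y],[p0[0]+6,p0[1],y],[p0[0],p0[1]+6,y],[p0[0],p0[1],y+10]])) for y in p0[2]),key=lambda r:r.fun)
    return best.x,best.fun
E
python3 - <<'E'
from h import *
cs=[camera("scene"),camera("side")]
M={t:[mask(t,c) for c in cs] for t in("block_centre","carton","tin","lunchbox")}
ig=lambda t,i: np.any([M[o][i] for o in M if o!=t and M[o][i] is not None],axis=0)
for t,pts,p0 in [("block_centre",boxpts(30,120,0,62),(677,-161,range(-80,100,20))),("carton",boxpts(69,133,0,66),(582,-151,range(-80,100,20)))]:
    v=[(c,M[t][i],ig(t,i)) for i,c in enumerate(cs) if M[t][i] is not None]
    print(t,[int(x[1].sum()) for x in v],fit(pts,v,p0))
E
```

```text
block_centre [866, 1502] (array([ 674.37685475, -156.98833259,  -18.05898158]), np.float64(0.25571173685428383))
carton [676, 2771] (array([ 585.2460532 , -153.09362304,  -15.11033693]), np.float64(0.21415699357816398))
```

{"op": "send_rows", "data": {"series": [[[29,-38,0],-8,-0.25],[[29,-38,0],-8,-0.25],[[29,-38,0],-8,-0.25],[[29,-38,0],-8,-0.25],[[29,-38,0],-8,-0.25],[[29,-38,0],-8,-0.25],[[29,-38,0],-8,-0.25],[[29,-38,0],-8,-0.25],[[29,-38,0],-8,-0.25],[[29,-38,0],-8,-0.25],[[29,-38,0],-8,-0.25],[[29,-38,0],-2.4,-0.25]], "squeeze": 20}}

```text
clock: 2.9
eef_pos: [496.5, 71.9, 302.8]
eef_rot: [3.141, -0.0, 1.286]
wrist_force: [0.3, 0.8, 0.1]
finger_gap: 59.0
finger_force: 0.0
```

{"op": "send_rows", "data": {"series": [[[29,-38,0],0,-0.25],[[29,-38,0],0,-0.25],[[29,-38,0],0,-0.25],[[29,-38,0],0,-0.25],[[29,-38,0],0,-0.25],[[30,-38,0],0,-0.25],[[0,0,0],0,-0.25],[[0,0,0],0,-0.25]]}}

```text
clock: 3.7
eef_pos: [670.7, -154.8, 301.4]
eef_rot: [-3.14, -0.0, 1.291]
wrist_force: [-0.4, 0.2, 0.5]
finger_gap: 58.6
finger_force: 0.0
```

```bash
python3 - <<'E'
from h import *
s=read_state(); print(s["clock"],np.round(s["eef_pos"],1),np.rad2deg(s["eef_rot"]),s["finger_gap"],np.round(s["joints"],2))
c=look("wrist",["block_centre","carton","tin"],"w1.png")
ms=[mask(t,c) for t in("block_centre","carton","tin")]
z=np.zeros((420,560),bool); ms=[z if m is None else m for m in ms]
print(fit(boxpts(30,120,0,62),[(c,ms[0],ms[1]|ms[2])],(675,-158,(-30,-18,0))),ms[0].sum())
print(fit(boxpts(69,133,0,66),[(c,ms[1],z)],(585,-153,(-30,-18,0))),ms[1].sum())
E
```

```text
3.7 [ 670.7 -154.8  301.4] [-1.79907935e+02 -5.96903306e-03  7.39621153e+01] 58.63219297546297 [-0.28  0.62  1.06  0.    1.46 -0.  ]
wrist block_centre [ 674. -156.   28.] 0.7
wrist carton [ 585. -146.   -3.] 0.9
wrist tin [ 763. -169.    0.] 0.93
(array([ 675.32721521, -156.24855602,  -17.01223068]), np.float64(0.06394923114474005)) 3848
(array([ 585.45332072, -147.9797832 ,  -17.88221481]), np.float64(0.20223920383863514)) 8978
```

View pics/w1.png

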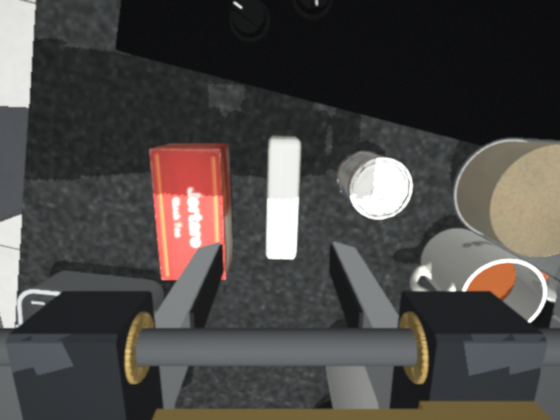

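{"op": "send_rows", "data": {"series": [[[4.5,-1.5,0],-1,-0.25],[[0,0,-40],0,-0.25],[[0,0,-40],0,-0.25],[[0,0,-40],0,-0.25],[[0,0,-40],0,-0.25],[[0,0,-23],0,-0.25],[[0,0,0],0,-0.25],[[0,0,0],0,0.5],[[0,0,0],0,0.6],[[0,0,0],0,0.6],[[0,0,0],0,0.6],[[0,0,0],0,0.6]], "squeeze": 15}}

```text
clock: 5.25
eef_pos: [675.5, -155.8, 120.9]
eef_rot: [3.14, -0.0, 1.274]
wrist_force: [0.7, -0.1, 6.2]
finger_gap: 30.0
finger_force: 15.0
```

{"op": "send_rows", "data": {"series": [[[0,0,15],0,0.6],[[0,0,40],0,0.6],[[0,0,40],0,0.6],[[0,0,25],0,0.6]]}}

```text
clock: 5.65
eef_pos: [675.3, -155.7, 243.9]
eef_rot: [3.138, -0.0, 1.275]
wrist_force: [0.6, -0.1, -3.4]
finger_gap: 29.7
finger_force: 15.0
```

{"op": "send_rows", "data": {"series": [[[-19.5,4,0],-8.2,0.6],[[-19.5,4,0],-8.2,0.6],[[-19.5,4,0],-8.2,0.6],[[-19.5,4,0],-8.2,0.6],[[-19.5,4,0],-8.2,0.6],[[-19.5,4,0],-8.2,0.6],[[-19.5,4,0],-8.2,0.6],[[-19.5,4,0],-8.2,0.6],[[-19.5,4,0],-8.2,0.6],[[-19.5,4,0],-8.2,0.6],[[-19.5,4,0],-8.2,0.6],[[-20.5,4,0],-8,0.6]]}}

```text
clock: 6.85
eef_pos: [439.3, -107.5, 240.3]
eef_rot: [-3.142, -0.0, -0.445]
wrist_force: [0.4, 0.5, -2.3]
finger_gap: 30.0
finger_force: 15.0
```

```bash
python3 - <<'E'
from h import *
s=read_state(); print(s["clock"],np.round(s["eef_pos"],1),np.rad2deg(s["eef_rot"]),s["finger_gap"],s["finger_force"],np.round(s["joints"],2),np.round(s["wrist_force"],1))
look("side",["block_centre","carton","tin","lunchbox","bay","hinge_line","lid_edge"],"s2.png")
look("scene",["block_centre","carton","tin","lunchbox","bay","hinge_line","lid_edge"],"c2.png")
E
```

```text
6.85 [ 439.3 -107.5  240.3] [-1.79995884e+02 -2.72966559e-02 -2.55084236e+01] 30.023023746790592 14.956673383712769 [-0.32  0.15  1.86  0.    1.13  1.7 ] [ 0.4  0.5 -2.3]
side block_centre [ 439. -102.  150.] 0.56
side carton [ 587. -145.   -3.] 0.97
side tin [ 763. -169.   -2.] 0.92
side lunchbox [ 416. -282.   -1.] 0.93
side bay [ 425. -258.    2.] 0.6
side hinge_line [ 584. -145.   -3.] 0.67
side lid_edge [ 517. -322.  176.] 0.85
scene block_centre [ 436. -109.  151.] 0.6
scene tin [ 762. -166.   -0.] 0.89
scene lunchbox [ 412. -276.   -1.] 0.97
scene hinge_line [ 481. -309.   60.] 0.74
scene lid_edge [ 513. -321.  174.] 0.91
```

View pics/s2.png

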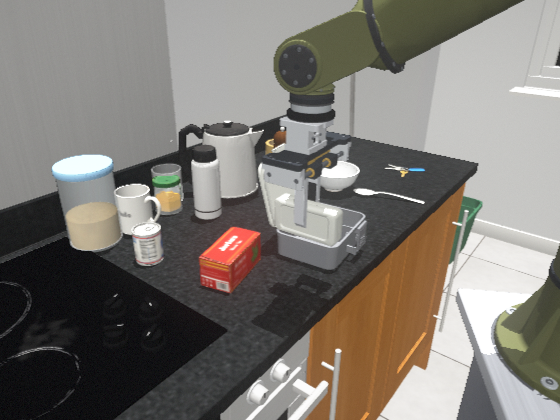

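{"op": "send_rows", "data": {"series": [[[27,-3,-20],0,0.6],[[0,0,-40],0,0.6],[[0,0,-35],0,0.6],[[0,0,-15],0,0.6],[[0,0,-5],0,0.6],[[0,0,-3],0,0.6],[[0,0,0],0,0.6],[[0,0,0],0,0.6]]}}

```text
clock: 8.45
eef_pos: [467.6, -110.8, 122.6]
eef_rot: [-3.141, -0.002, -0.439]
wrist_force: [0.3, -0.9, -3.5]
finger_gap: 30.2
finger_force: 15.0
```

{"op": "send_rows", "data": {"series": [[[0,0,-1.5],0,0.6],[[0,0,0],0,0.6],[[0,0,0],0,0.3],[[0,0,0],0,-0.2],[[0,0,0],0,-0.8],[[0,0,0],0,-0.96],[[0,0,0],0,-0.96],[[0,0,0],0,-0.96]]}}

```text
clock: 9.25
eef_pos: [467.2, -110.7, 120.1]
eef_rot: [3.142, -0.0, -0.439]
wrist_force: [0.1, -0.3, 0.6]
finger_gap: 69.5
finger_force: 0.0
```

```bash
python3 - <<'E'
from h import *
s=read_state(); print(s["clock"],np.round(s["eef_pos"],1),np.rad2deg(s["eef_rot"]),s["finger_gap"],np.round(s["wrist_force"],1))
look("side",["block_centre"]);look("scene",["block_centre"],"c3.png");look("wrist",["block_centre","lunchbox","bay","hinge_line"],"w3.png")
E
```

```text
9.25 [ 467.2 -110.7  120.1] [ 1.79999462e+02 -7.25952301e-04 -2.51725624e+01] 69.51035035733169 [ 0.1 -0.3  0.6]
side block_centre [ 467. -111.   31.] 0.74
scene block_centre [ 465. -112.   26.] 0.68
wrist bay [ 428. -255.    2.] 0.6
```

{"op": "send_rows", "data": {"series": [[[0,0,23],0,-0.96],[[0,0,0],0,-0.96],[[4.2,9.1,0],0,-0.96],[[4.2,9.1,0],0,-0.96],[[2.1,4.5,0],0,-0.96],[[2.1,4.5,0],0,-0.96],[[2.1,4.5,0],0,-0.96],[[2.1,4.5,0],0,-0.96]]}}

```text
clock: 10.5
eef_pos: [484.1, -74.2, 143.1]
eef_rot: [3.141, 0.0, -0.439]
wrist_force: [-0.6, -1.4, -0.0]
finger_gap: 92.1
finger_force: 0.6
```

```bash
python3 - <<'E'
from h import *
s=read_state(); print(s["clock"],np.round(s["eef_pos"],1),s["finger_gap"],np.round(s["wrist_force"],1))
look("side",["block_centre"]);look("scene",["block_centre"])
E
```

```text
10.5 [484.1 -74.2 143.1] 92.14927395597026 [-0.6 -1.4 -0. ]
side block_centre [ 470. -104.   34.] 0.75
scene block_centre [ 469. -105.   32.] 0.61
scene block_centre [ 408. -280.   -4.] 0.45
```

{"op": "send_rows", "data": {"series": [[[1.7,3.6,0],0,-0.96],[[1.7,3.6,0],0,-0.96],[[1.7,3.6,0],0,-0.96],[[1.7,3.6,0],0,-0.96],[[0.8,1.8,0],0,-0.96],[[0,0,0],0,-0.96],[[0,0,0],0,-0.96],[[0,0,0],0,-0.96]]}}

```text
clock: 11.5
eef_pos: [491.5, -58.4, 143.1]
eef_rot: [3.142, 0.0, -0.439]
wrist_force: [0.2, -0.4, -0.1]
finger_gap: 92.0
finger_force: 0.0
```

```bash
python3 - <<'E'
from h import *
s=read_state(); print(s["clock"],np.round(s["eef_pos"],1),s["finger_gap"],np.round(s["wrist_force"],1))
cs=[look("side",["block_centre"],"s4.png"),look("scene",["block_centre"],"c4.png"),look("wrist",["block_centre","bay"],"w4.png")]
for c in cs:
    m=mask("block_centre",c); z=np.zeros((420,560),bool)
    if m is not None: print(m.sum(),fit(boxpts(62,120,0,30),[(c,m,z)],(490,-65,(45,65,85))))
E
```

```text
11.5 [491.5 -58.4 143.1] 92.00334245436842 [ 0.2 -0.4 -0.1]
side block_centre [486. -70.  14.] 0.71
scene block_centre [485. -69.  13.] 0.65
wrist block_centre [485. -64.  18.] 0.62
1715 (array([487.47624023, -72.53799764,  61.47489933]), np.float64(0.29448105436573313))
1119 (array([484.1721524 , -65.29923608,  65.68721374]), np.float64(0.1897175959449674))
18669 (array([484.67604645, -66.69082462,  64.78472762]), np.float64(0.06957953015112972))
```

View pics/s4.png

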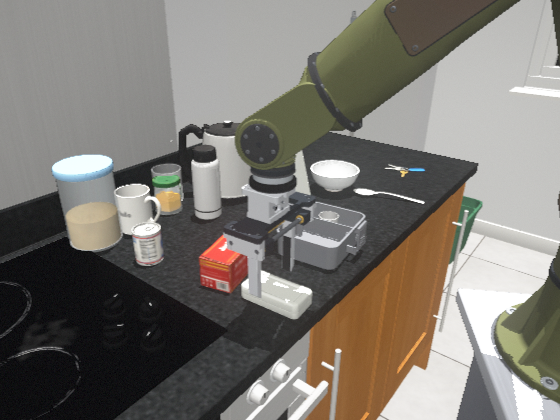

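{"op": "send_rows", "data": {"series": [[[-5.5,-10,0],0,-0.96],[[0,0,0],0,-0.96],[[0,0,-25],0,-0.96],[[0,0,-17],0,-0.96],[[0,0,0],0,-0.96],[[0,0,0],0,-0.5],[[0,0,0],0,-0.1],[[0,0,0],0,-0.1],[[0,0,0],0,-0.1],[[0,0,0],0,-0.1]], "squeeze": 25}}

```text
clock: 13.0
eef_pos: [486.3, -68.3, 101.7]
eef_rot: [-3.141, -0.001, -0.439]
wrist_force: [-1.2, -0.6, 5.0]
finger_gap: 61.7
finger_force: 25.0
```

{"op": "send_rows", "data": {"series": [[[0,0,15],0,-0.1],[[0,0,40],0,-0.1],[[0,0,45],0,-0.1],[[0,-10,40],0,-0.1],[[-15,-30,10],0,-0.1],[[-15,-40,0],0,-0.1],[[-15,-40,0],0,-0.1],[[-15,-35,0],0,-0.1],[[0,-35,0],0,-0.1],[[0,0,0],0,-0.1],[[0,0,0],0,-0.1]]}}

```text
clock: 14.1
eef_pos: [425.7, -258.5, 250.7]
eef_rot: [-3.141, 0.001, -0.441]
wrist_force: [0.4, -0.3, -2.1]
finger_gap: 62.3
finger_force: 25.0
```

```bash
python3 - <<'E'
from h import *
s=read_state(); print(s["clock"],np.round(s["eef_pos"],1),np.rad2deg(s["eef_rot"]),s["finger_gap"],np.round(s["wrist_force"],1))
T=["block_centre","lunchbox","bay","hinge_line","lid_edge"]
for n in("side","scene","wrist"): c=look(n,T,n+"5.png")
E
```

```text
14.1 [ 425.7 -258.5  250.7] [-1.79982871e+02  5.76902435e-02 -2.52495082e+01] 62.32699018029158 [ 0.4 -0.3 -2.1]
side block_centre [ 428. -256.  163.] 0.9
side lunchbox [ 413. -281.    1.] 0.62
side bay [ 424. -254.    2.] 0.6
side hinge_line [ 478. -303.   60.] 0.66
side lid_edge [ 427. -258.  166.] 0.66
side lid_edge [ 517. -321.  176.] 0.64
scene block_centre [ 425. -259.  160.] 0.93
scene lunchbox [ 413. -279.    1.] 0.56
scene bay [ 428. -260.    1.] 0.8
scene hinge_line [ 480. -307.   57.] 0.91
scene hinge_line [ 411. -278.   -2.] 0.15
scene lid_edge [ 511. -321.  178.] 0.72
wrist hinge_line [ 478. -311.   59.] 0.82
wrist lid_edge [ 518. -318.  175.] 0.76
```

View pics/wrist5.png

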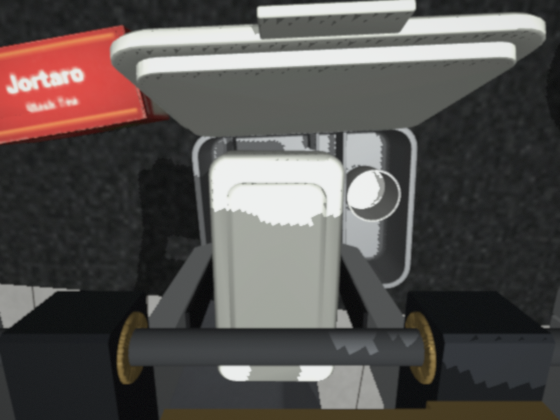

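{"op": "send_rows", "data": {"series": [[[-4,35,0],0,-0.1],[[-4,40,0],0,-0.1],[[-8,40,0],0,-0.1],[[0,0,0],0,-0.1],[[0,0,0],0,-0.1]]}}

```text
clock: 15.5
eef_pos: [410.2, -142.9, 251.5]
eef_rot: [3.142, -0.001, -0.438]
wrist_force: [0.8, -1.0, -2.5]
finger_gap: 61.8
finger_force: 25.0
```

```bash
python3 - <<'E'
from h import *
s=read_state(); print(s["clock"],np.round(s["eef_pos"],1),np.rad2deg(s["eef_rot"])[2],s["finger_gap"])
c=look("wrist",["block_centre","lunchbox","bay","hinge_line","lid_edge"],"w6.png"); np.save("c6.npy",c,allow_pickle=True)
m=mask("lunchbox",c); b=mask("block_centre",c); print(m.sum(), b.sum())
h=boxpts(138,176,56,56)
p=np.array([414,-279]); 
im=c["color"].copy()
for yaw,col in((-25,(0,0,255)),(-22.5,(0,255,0))):
    a=np.deg2rad(yaw);R=np.array([[np.cos(a),-np.sin(a)],[np.sin(a),np.cos(a)]])
    q=np.array([[-69,-88],[69,-88],[69,88],[-69,88]])@R.T+p
    cv2.polylines(im,[np.int32(proj(np.c_[q,[56]*4],c))],True,col,1)
cv2.imwrite("pics/w6o.png",im)
E
```

```text
15.5 [ 410.2 -142.9  251.5] -25.087577791345964 61.7781711613752
wrist block_centre [ 405. -141.  164.] 0.56
wrist lunchbox [ 416. -280.    3.] 0.94
wrist lunchbox [ 427. -255.    0.] 0.22
wrist bay [ 429. -257.    0.] 0.7
wrist bay [ 406. -139.  164.] 0.26
wrist hinge_line [ 480. -308.   60.] 0.66
47864 24294
```

View pics/w6o.png

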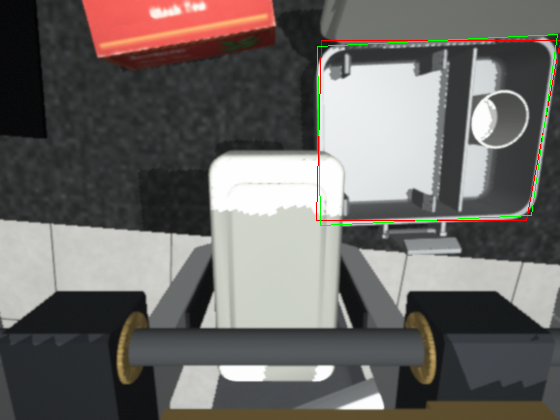

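```bash
python3 - <<'E'
from h import *
c=np.load("c6.npy",allow_pickle=True).item()
b=cv2.imread("pics/w6.png"); g=cv2.GaussianBlur(cv2.cvtColor(b,cv2.COLOR_BGR2GRAY),(3,3),0).astype(np.float32)
def samp(q):
    q=proj(q,c).astype(np.float32); return cv2.remap(g,q[:,0:1],q[:,1:2],cv2.INTER_LINEAR)[:,0]
t=np.linspace(-1,1,60)
def per(d):
    L=[np.c_[np.full(60,-69-d),t*70],np.c_[np.full(60,69+d),t*70],np.c_[np.linspace(0,55,60),np.full(60,88+d)]]
    return np.vstack(L)
def cost(p):
    a=np.deg2rad(p[2]);R=np.array([[np.cos(a),-np.sin(a)],[np.sin(a),np.cos(a)]])
    f=lambda d: samp(np.c_[per(d)@R.T+p[:2],np.full(180,56)])
    return -np.clip(f(-1.5)-f(1.5),-60,60).mean()
best=None
for y in(-26,-24,-22,-20):
  for dx in(-4,0,4):
    for dy in(-4,0,4):
      r=minimize(cost,[414+dx,-279+dy,y],method="Nelder-Mead",options=dict(initial_simplex=np.array([[414+dx,-279+dy,y]]*4)+np.r_[np.zeros((1,3)),np.diag([3,3,2])]))
      if best is None or r.fun<best.fun: best=r
p=best.x; print("box",p,best.fun)
a=np.deg2rad(p[2]); R=np.array([[np.cos(a),-np.sin(a)],[np.sin(a),np.cos(a)]])
im=b.copy()
for q,z in((np.array([[-69,-88],[69,-88],[69,88],[-69,88]]),56),(np.array([[-69,-33],[69,-33]]),40)):
    cv2.polylines(im,[np.int32(proj(np.c_[q@R.T+p[:2],[z]*len(q)],c))],True,(0,255,0),1)
# block: white segment, visible upper part only
m=mask("block_centre",camera("wrist")) 
ig=np.zeros_like(m); ig[235:]=True
print(fit(boxpts(62,120,150,180),[(c,m&~ig,ig)],(408,-142,(65,))))
cv2.imwrite("pics/w6p.png",im)
for by in(25,26.5): print(by,R@[0,by]+p[:2])
E
```

```text
box [ 414.54707302 -276.40041733  -22.54350559] -41.398399353027344
(array([ 407.759408  , -141.9004087 ,   64.99979152]), np.float64(0.04500348189415038))
25 [ 424.13169398 -253.31070011]
26.5 [ 424.70677124 -251.92531708]
```

View pics/w6p.png

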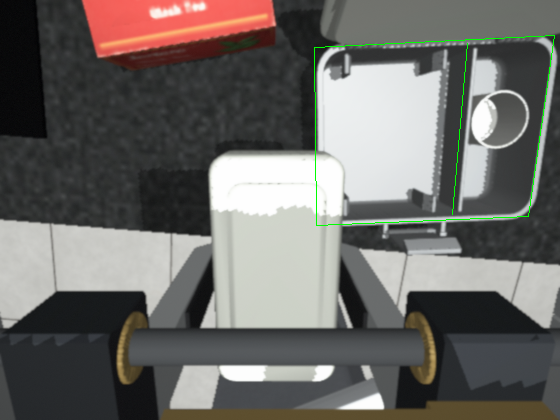

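```bash
python3 - <<'E'
from h import *
c=np.load("c6.npy",allow_pickle=True).item()
b=cv2.imread("pics/w6.png")
k=b[30:235,310:480]; k=np.clip(k.astype(float)*1.3+20,0,255).astype(np.uint8)
cv2.imwrite("pics/crop.png",cv2.resize(k,None,fx=2.9,fy=2.9,interpolation=cv2.INTER_CUBIC))
p=np.array([414.8,-278,-22.8]);a=np.deg2rad(p[2]); R=np.array([[np.cos(a),-np.sin(a)],[np.sin(a),np.cos(a)]])
for by in (25.5,):
  for x in(-65.5,-51.5,51.5,65.5):
    for y in(-37,37): print(x,y,(proj(np.r_[R@[x,by+y]+p[:2],40],c)[0]-[310,30])*2.9, "floor", (proj(np.r_[R@[x,by+np.sign(y)*33],3.5]+np.r_[p[:2],0],c)[0]-[310,30])*2.9)
E
```

```text
-65.5 -37 [346.24507905 524.28932664] floor [288.09610629 497.63754377]
-65.5 37 [101.61714824 533.816383  ] floor [ 92.64470857 505.305723  ]
-51.5 -37 [349.57979032 479.0562396 ] floor [290.46931153 456.88277329]
-51.5 37 [102.07944709 488.80630963] floor [ 92.96453391 464.71152125]
51.5 -37 [376.7477319  110.54161635] floor [309.59014868 128.52291837]
51.5 37 [105.84481794 122.20445104] floor [ 95.54087904 137.70593313]
65.5 -37 [380.8420772   55.00461095] floor [312.43916028  79.59718219]
65.5 37 [106.4121262   66.97051225] floor [95.92468272 88.99120594]
```

View pics/crop.png

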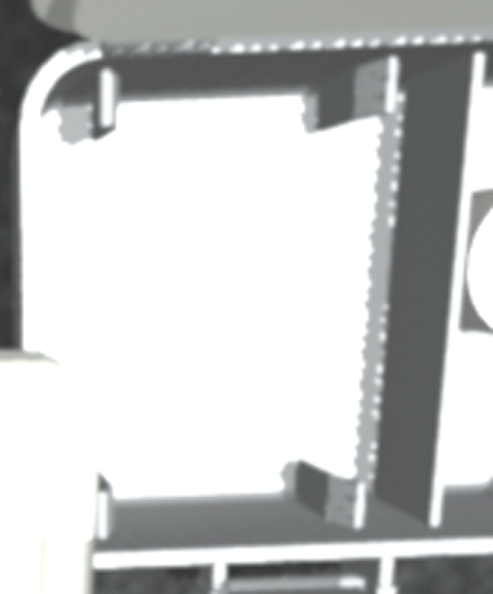

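{"op": "send_rows", "data": {"series": [[[4,-38,0],2.2,-0.1],[[4,-38,0],0,-0.1],[[7,-38.5,-10],0,-0.1],[[0,0,-40],0,-0.1],[[0,0,-40],0,-0.1],[[0,0,-15],0,-0.1],[[0,0,0],0,-0.1],[[0,0,0],0,-0.1]]}}

```text
clock: 16.8
eef_pos: [425.4, -258.0, 146.8]
eef_rot: [3.141, -0.001, -0.401]
wrist_force: [-0.1, -0.2, -2.5]
finger_gap: 61.6
finger_force: 25.0
```

```bash
python3 - <<'E'
from h import *
s=read_state(); print(s["clock"],np.round(s["eef_pos"],1),np.rad2deg(s["eef_rot"])[2],s["finger_gap"],np.round(s["wrist_force"],1))
a=[look(n,["block_centre","lunchbox"])["color"] for n in("wrist","scene")]
c=a[1]; cv2.imwrite("pics/w7.png",np.hstack([a[0][:, :400], cv2.resize(c[200:340,180:330],(400,373))[:373].copy() if 0 else np.vstack([cv2.resize(c[200:340,180:330],(400,373)),np.zeros((47,400,3),np.uint8)])]))
E
```

```text
16.8 [ 425.4 -258.   146.8] -22.972647119099005 61.62282729093103 [-0.1 -0.2 -2.5]
wrist block_centre [ 422. -254.   60.] 0.56
scene block_centre [ 426. -261.   61.] 0.84
scene lunchbox [ 413. -277.   -3.] 0.72
scene lunchbox [ 422. -259.    3.] 0.34
```

View pics/w7.png

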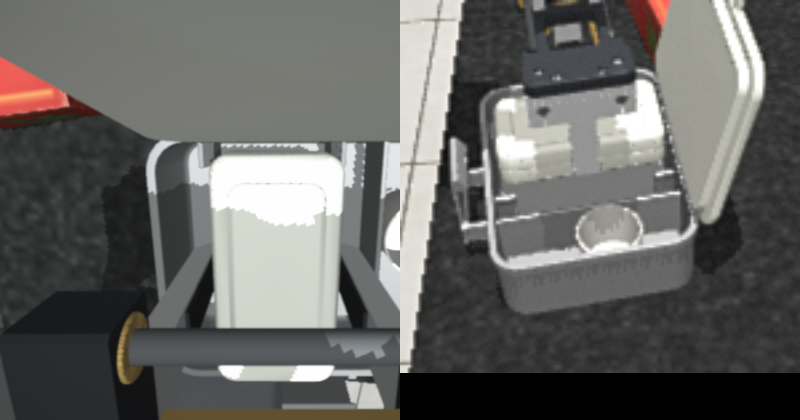

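The block is between the bay walls and above the ribs (wrist view: block columns 212–343, rim corner at ~150,145). I'll lower it slowly.

{"op": "send_rows", "data": {"series": [[[0,0.5,-5],0,-0.1],[[0,0,-5],0,-0.1],[[0,0,-5],0,-0.1],[[0,0,-5],0,-0.1],[[0,0,0],0,-0.1]]}}

```text
clock: 17.6
eef_pos: [424.8, -257.1, 125.3]
eef_rot: [-3.141, 0.001, -0.401]
wrist_force: [-0.5, 0.5, -2.8]
finger_gap: 61.8
finger_force: 25.0
```

{"op": "send_rows", "data": {"series": [[[0,0,-5],0,-0.1],[[0,0,-5],0,-0.1],[[0,0,-4],0,-0.1],[[0,0,-3],0,-0.1],[[0,0,0],0,-0.1]]}}

```text
clock: 18.1
eef_pos: [424.9, -257.2, 108.7]
eef_rot: [-3.141, 0.001, -0.401]
wrist_force: [0.9, -0.6, -3.2]
finger_gap: 61.5
finger_force: 25.0
```

{"op": "send_rows", "data": {"series": [[[0,0,-2],0,-0.1],[[0,0,-1.5],0,-0.1],[[0,0,0],0,-0.1]]}}

```text
clock: 18.4
eef_pos: [425.0, -257.3, 105.5]
eef_rot: [-3.142, 0.0, -0.401]
wrist_force: [0.1, 0.7, -2.4]
finger_gap: 61.7
finger_force: 25.0
```

{"op": "send_rows", "data": {"series": [[[0,0,-0.8],0,-0.1],[[0,0,0],0,-0.1],[[0,0,0],0,-0.4],[[0,0,0],0,-0.6],[[0,0,0],0,-0.6],[[0,0,0],0,-0.6],[[0,0,15],0,-0.6],[[0,0,40],0,-0.6],[[0,0,50],0,-0.6],[[0,0,50],0,-0.6],[[0,0,40],0,0.5],[[0,0,0],0,1]]}}

```text
clock: 19.6
eef_pos: [425.9, -257.9, 305.2]
eef_rot: [3.14, -0.009, -0.401]
wrist_force: [0.2, 0.2, -0.1]
finger_gap: 62.9
finger_force: 0.0
```

```bash
python3 - <<'E'
from h import *
s=read_state(); print(s["clock"],np.round(s["eef_pos"],1),np.rad2deg(s["eef_rot"])[2],s["finger_gap"],np.round(s["wrist_force"],1),np.round(s["joints"],2))
P=[]
for n in("side","scene","wrist"):
    c=look(n,["block_centre","hinge_line","lid_edge","lunchbox_lid"],n+"8.png")
E
```

```text
19.6 [ 425.9 -257.9  305.2] -22.96981309912187 62.93384801187102 [ 0.2  0.2 -0.1] [-0.62  0.18  1.67  0.    1.29  1.35]
side block_centre [ 423. -256.   19.] 0.84
side hinge_line [ 477. -306.   65.] 0.84
side lid_edge [ 517. -323.  177.] 0.88
lunchbox_lid it knows: bay, block_centre, carton, hinge_line, lid_edge, lunchbox, tin
scene block_centre [ 422. -257.   16.] 0.88
scene hinge_line [ 481. -308.   56.] 0.56
scene hinge_line [ 581. -152.   -1.] 0.25
scene lid_edge [ 515. -321.  176.] 0.84
lunchbox_lid it knows: bay, block_centre, carton, hinge_line, lid_edge, lunchbox, tin
wrist block_centre [ 422. -256.   19.] 0.75
wrist hinge_line [ 481. -307.   58.] 0.68
wrist lid_edge [ 517. -321.  175.] 0.72
lunchbox_lid it knows: bay, block_centre, carton, hinge_line, lid_edge, lunchbox, tin
```

```bash
python3 - <<'E'
from h import *
a=camera("side");b=camera("scene")
print("bottle base",atz([[208,214]],a,0),atz([[396,258]],b,0),"kettle",atz([[235,190]],a,0))
B=atz([[396,258]],b,0)[0]
for z in(150,180,210,240): print(z,proj([[B[0],B[1],z]],a),proj([[B[0],B[1],z]],b))
for n in("side","scene"):
    c=a if n=="side" else b
    print(n,proj([[542,-334,110],[542,-334,230],[413.1,-279.9,56]],c))
E
```

```text
bottle base [[ 699.67103378 -387.07538292    0.        ]] [[ 693.13485009 -406.20677292    0.        ]] kettle [[ 664.57560488 -542.9826435     0.        ]]
150 [[209.16387147 154.65203761]] [[408.97118239 201.99493087]]
180 [[208.44654035 142.58238055]] [[411.98168963 188.99660421]]
210 [[207.71117307 130.20925097]] [[415.15764328 175.28393728]]
240 [[206.95708073 117.52105765]] [[418.51306718 160.79638   ]]
side [[267.06330102 185.6148089 ]
 [267.07007597 133.75640217]
 [322.34629329 222.02744114]]
scene [[319.58286964 227.91699612]
 [322.24018636 175.1747659 ]
 [247.92351513 259.10175278]]
```

{"op": "send_rows", "data": {"series": [[[0,0,48],0,1],[[29,-19,0],0,1],[[29,-19,0],0,1],[[29,-19,0],0,1],[[29,-19.5,0],0,1],[[0,0,-40],0,1],[[0,0,-40],0,1],[[0,0,-11],0,1],[[0,0,0],0,1]]}}

```text
clock: 21.2
eef_pos: [540.9, -333.6, 255.9]
eef_rot: [-3.141, 0.003, -0.401]
wrist_force: [0.5, -1.1, 1.0]
finger_gap: 0.6
finger_force: 0.0
```

```bash
python3 - <<'E'
from h import *
s=read_state(); print(s["clock"],np.round(s["eef_pos"],1),np.rad2deg(s["eef_rot"])[2],s["finger_gap"],np.round(s["wrist_force"],1),np.round(s["joints"],2))
look("side",["lid_edge"]); look("scene",["lid_edge"])
E
```

```text
21.2 [ 540.9 -333.6  255.9] -22.97069010506124 0.585575726230231 [ 0.5 -1.1  1. ] [-0.61  0.53  1.31  0.    1.31  1.36]
side lid_edge [ 516. -321.  177.] 0.87
scene lid_edge [ 583. -150.   -2.] 0.71
scene lid_edge [ 514. -322.  175.] 0.7
```

{"op": "send_rows", "data": {"series": [[[-16.6,7,6],0,1],[[-16.6,7,0],0,1],[[-16.6,7,0],0,1],[[-12.9,5.4,0],0,1],[[-12.9,5.4,-0.5],0,1],[[-12.9,5.4,-3],0,1],[[-12.9,5.4,-4.5],0,1]]}}

```text
clock: 22.1
eef_pos: [439.5, -291.2, 256.7]
eef_rot: [3.141, -0.004, -0.401]
wrist_force: [1.7, -0.3, -0.6]
finger_gap: 0.4
finger_force: 0.4
```

```bash
python3 - <<'E'
from h import *
s=read_state(); print(s["clock"],np.round(s["eef_pos"],1),np.round(s["wrist_force"],1))
look("side",["lid_edge"]); look("scene",["lid_edge"])
E
```

```text
22.1 [ 439.5 -291.2  256.7] [ 1.7 -0.3 -0.6]
side lid_edge [ 429. -282.  169.] 0.77
scene lid_edge [ 426. -286.  169.] 0.8
```

{"op": "send_rows", "data": {"series": [[[-12,5,-6],0,1],[[-12,5,-7.5],0,1],[[-10.1,4.3,-10],0,1],[[-10.1,4.3,-11],0,1],[[-7.8,3.3,-12.5],0,1],[[-7.8,3.3,-13.5],0,1],[[-4,1.6,-9],0,1],[[-2.5,1.1,-5],0,1],[[0,0,0],0,1]]}}

```text
clock: 23.2
eef_pos: [373.5, -263.4, 180.2]
eef_rot: [-3.141, 0.0, -0.401]
wrist_force: [-0.5, 0.5, 0.8]
finger_gap: 0.5
finger_force: 0.2
```

```bash
python3 - <<'E'
from h import *
s=read_state(); print(s["clock"],np.round(s["eef_pos"],1),np.round(s["wrist_force"],1))
look("side",["lid_edge"]); look("scene",["lid_edge"])
E
```

```text
23.2 [ 373.5 -263.4  180.2] [-0.5  0.5  0.8]
side lid_edge [ 369. -260.   85.] 0.72
scene lid_edge [ 368. -259.   85.] 0.69
```

{"op": "send_rows", "data": {"series": [[[-2,0.8,-4],0,1],[[-1,0.4,-4],0,1],[[0,0,-3],0,1],[[0,0,-2],0,1],[[0,0,-1.5],0,1],[[0,0,0],0,1]]}}

```text
clock: 24.0
eef_pos: [370.2, -262.0, 165.4]
eef_rot: [-3.141, 0.001, -0.401]
wrist_force: [-0.1, 0.6, 0.2]
finger_gap: 0.0
finger_force: 0.0
```

{"op": "send_rows", "data": {"series": [[[0,0,-1],0,1],[[0,0,-1],0,1],[[0,0,0],0,1]]}}

```text
clock: 24.3
eef_pos: [370.3, -262.1, 163.7]
eef_rot: [-3.142, 0.0, -0.401]
wrist_force: [0.0, 0.4, 0.7]
finger_gap: 0.4
finger_force: 0.3
```

```bash
python3 - <<'E'
from h import *
s=read_state(); print(s["clock"],np.round(s["eef_pos"],1),np.round(s["wrist_force"],1))
a=[]
for n in("side","scene"): a.append(look(n,["lid_edge"])["color"])
cv2.imwrite("pics/l9.png",np.hstack([cv2.resize(x,(400,400)) for x in(a[0][150:300,230:400],a[1][150:340,170:360])]))
E
```

```text
24.3 [ 370.3 -262.1  163.7] [0.  0.4 0.7]
side lid_edge [ 369. -258.   68.] 0.85
scene lid_edge [ 363. -258.   69.] 0.95
```

View pics/l9.png

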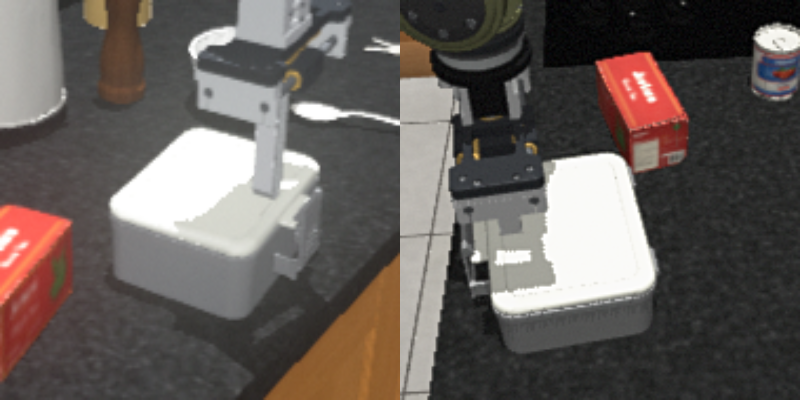

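{"op": "send_rows", "data": {"series": [[[0,0,-1],0,1],[[0,0,0],0,1]]}}

```text
clock: 24.7
eef_pos: [370.4, -262.2, 163.3]
eef_rot: [3.142, -0.0, -0.401]
wrist_force: [-2.4, 1.7, 8.6]
finger_gap: 0.7
finger_force: 4.1
```

{"op": "send_rows", "data": {"series": [[[0,0,-1],0,1],[[0,0,0],0,1]]}}

```text
clock: 24.9
eef_pos: [370.5, -262.2, 163.0]
eef_rot: [3.141, -0.001, -0.401]
wrist_force: [-7.1, 4.5, 20.1]
finger_gap: 0.7
finger_force: 10.1
```

{"op": "send_rows", "data": {"series": [[[0,0,2],0,1],[[0,0,10],0,1],[[0,0,40],0,1],[[0,0,50],0,1],[[0,0,40],0,1],[[0,0,0],0,1],[[0,0,0],0,1],[[0,0,0],0,1],[[0,0,0],0,1]]}}

```text
clock: 25.8
eef_pos: [370.1, -261.9, 302.6]
eef_rot: [-3.141, 0.002, -0.401]
wrist_force: [-0.8, 0.1, 0.4]
finger_gap: 0.7
finger_force: 0.0
```

```bash
python3 - <<'E'
from h import *
s=read_state(); print(s["clock"],np.round(s["eef_pos"],1),np.round(s["wrist_force"],1))
for n in("side","scene"): look(n,["lid_edge","carton","tin"])
E
```

```text
25.8 [ 370.1 -261.9  302.6] [-0.8  0.1  0.4]
side lid_edge [ 367. -257.   68.] 0.93
side carton [ 587. -147.   -2.] 0.86
side carton [ 414. -280.    1.] 0.24
side tin [ 767. -169.   -2.] 0.55
scene lid_edge [ 365. -260.   67.] 0.6
scene carton [ 582. -153.   -2.] 0.56
scene carton [ 410. -277.   -2.] 0.34
scene tin [ 761. -166.   -2.] 0.57
```

The lid stays shut with nothing touching it, and the neighbours haven't moved.

```bash
python3 -c "
from cell import sign_off; print(sign_off())"
```

```text
the job is handed in; nothing more can be done
None
```

The job is handed in at about 26 s: the freezer block lies flat in the bay between the ribs, the lid stays shut with the gripper lifted clear, and the carton and tin haven't moved; I judged the catch from the lid staying closed and did not see the click itself.

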